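# Load the coupler carrier and ease it over the bay threshold

### The arm

A 6-joint arm with a two-finger parallel gripper is mounted at the origin on the work surface. World frame = base frame: x ahead of the robot, y to its left, z up, the work surface at z = 0. Lengths are in mm, angles in rad, forces in N, time in s.
With the tool pointing down it reaches from about 300 to 775 mm from the base axis. Payload 14.6 kg.
Tool frame: the origin (TCP) lies midway between the tips of the shut fingers; the grasp point (between the pads) lies behind it (manip.grip_depth is the z of the grasp point in the tool frame, in mm); z points along the fingers, y is the line along which they close (so a half turn about z gives the same grasp; the last joint's range is limited). The gripper opens to 94 mm and grips with 3 to 60 N. Pads are 16 mm wide; open, the fingers measure 119 mm over their backs; the gripper's body (75 mm by 177 mm) begins 78 mm behind the grasp point.
Start: joints at [-1.415, 0.3, 1.521, -0, 1.321, -0.067], TCP at [121.522, -536.397, 205.446] pointing down, gripper open.
Joint ranges: [-3.03, 3.03], [-0.79, 2.21], [0.23, 2.52], [-1.04, 4.18], [0, 3.07], [-2.55, 2.55]. Speed limits (rad/s): [2.22, 2.22, 2.57, 3.14, 3.14, 3.14].

### API

Orientations are given as [roll, pitch, yaw] about the fixed x, y, z axes, in that order (R = Rz(yaw) Ry(pitch) Rx(roll)).
In Python, from cell import manip gives the robot as it stands.
- The arm moves only by the shell command python3 nudge.py 'ROWS' [OPENING] [FORCE]. ROWS is a JSON list of rows, 1 to 5 of them, each of 6 numbers: dx, dy, dz in mm, then a rotation vector rx, ry, rz in rad; each row is the pose to reach, as a shift and turn from the pose commanded when the command began, along the tool's axes at that moment; what a row does not reach only later rows make up. A row lasts 1/10 s, in which the tool goes at most 50 mm and 0.15 rad, less where a joint would pass 70% of its speed; a pose out of reach is approached as far as the arm can. OPENING is the finger opening in mm, set as the command begins (- or left out keeps the last). The fingers move at their own pace and stop on an object; FORCE is the grip in N (left out, the last holds). Time passes only in rows, so rows that do not move let the fingers close. It prints the time, the measured TCP pose, the force, the opening and the grip force at its end.
- manip.read_state(): the state, without advancing time (a new reading comes with each control period).
- manip.camera(name): name is "side" or "top"; returns (picture, depth): 420x560x3 uint8, red, green, blue; 420x560 float32, mm along the optical axis (not along the pixel's ray), 0 where there is no reading.
- manip.camera_info(name): a dict with "K" (3x3 intrinsics, pixels), "rvec" (rotation vector, rad) and "tvec" (3), from world to camera coordinates, as OpenCV has them. Camera axes: x right, y down, z forward; pixel columns grow to the right and rows downward; lengths in mm; the calibration is good to about 2 mm. A picture is of the moment at which its call begins. camera_info takes no time and is no camera call.
- manip.sign_off(): hands the job in; it is judged then, once.
The state is a dict: "clock": time; "joints": joint angles; "qd": joint speeds; "effort": joint torques, N m; "eef_pos": TCP position; "eef_rot": TCP orientation; "wrist_force": force on the tool from outside, world axes, zero at the start; "moment": the same for the moment, N m; "finger_gap": finger opening in mm; "finger_force": force on a finger pad.
Only numpy, scipy, OpenCV 4.12 (cv2) and the standard library are available. Lean on these libraries where they do the work, as an engineer would, in place of code of your own. Each camera call takes 0.05 s, during which the arm holds its last target. There are 200 camera calls.

### The job

Plug every coupler plug standing on the bench fully home into a socket of the blue carrier while it still stands outside the test bay. Then lift the carrier's leading edge up onto the yellow threshold (the black lug is there to lift it by) with the tail staying on the bench, and push it on over the threshold until it lies flat in the bay, up against the back stop, with all plugs still seated. Never lift the whole carrier off the bench, leave the elbow, dust cap and oil can where they are, and let go of everything at the end.

Things in the scene. Friction and masses are not known exactly. Their poses are not given: they have to be found in the camera images.
- carrier: blue loose box, 214 mm long (x), 90 wide, 36 high, 0.6 kg empty; origin: centre of its underside, +x towards its leading end and the bay. Four square sockets in a row on its centre line, 34.5 x 34.5 mm, 20 deep, sides along x and y, 1 mm bevelled mouths. Tail: full-width upright push plate up to 66 mm high, outer face at x = -107. Starts flat, 15 to 60 mm before the threshold, a little skew.
- lug (a point): grip point in the black lifting lug on top of the leading end: carrier x = 90, y = 0, 64 mm above the underside. The lug is 28 mm long (carrier x), 16 mm wide (y; pinch it across this), from 36 to 80 mm height
- lead_edge (a point): middle of the carrier's bottom edge at the leading end (carrier x = +107 mm, height 0)
- tail_edge (a point): middle of the carrier's bottom edge at the tail (carrier x = -107 mm, height 0)
- socket1 (a point): centre of the floor of socket 1, 16 mm above the carrier's underside and 20 mm below the socket's mouth, at carrier x = -72 mm; a seated plug's origin lies here
- socket2 (a point): centre of the floor of socket 2, 16 mm above the carrier's underside and 20 mm below the socket's mouth, at carrier x = -30 mm; a seated plug's origin lies here
- socket3 (a point): centre of the floor of socket 3, 16 mm above the carrier's underside and 20 mm below the socket's mouth, at carrier x = 12 mm; a seated plug's origin lies here
- socket4 (a point): centre of the floor of socket 4, 16 mm above the carrier's underside and 20 mm below the socket's mouth, at carrier x = 54 mm; a seated plug's origin lies here
- bay: fixed grey bay. Origin on the bench at mid-threshold; +x points into the bay (push this way). Yellow threshold bar: x -7 to 7 mm, 12 high, 128 wide; bench level is equal on both sides. Behind it side guides 24 high, 104 apart, flared at x 6 to 50 to about 130, and a back stop 34 high, face at x = 240. A carrier at home has its lead edge at x = 240 and tail at x = 26.
- plug_copper: copper-coloured coupler plug, upright, loose on the bench, 0.11 kg: square steel shank 32 x 32 mm, 20 tall, foot bevelled 1.5 mm, heavy at the bottom; above it a square body 28 x 28 from 20 to 60 mm height, then a round top to 74. Origin: centre of the underside; z up, x and y square to its faces. Fits any socket in any quarter turn. Only three or four of the plugs are present at a start.
- plug_brass: brass coupler plug with a thin nipple on top, otherwise as plug_copper (same sizes and origin)
- plug_steel: bright steel coupler plug, otherwise as plug_copper (same sizes and origin)
- plug_orange: orange plastic-bodied coupler plug, otherwise as plug_copper (same sizes and origin)
- elbow: bystander: steel pipe elbow with two 60 mm legs, 38 mm high, origin under its corner
- dust_cap: bystander: orange plastic dust cap, 60 mm across, 34 mm high, origin at the centre of its underside
- oil_can: bystander: green can, 60 mm across, 100 mm high, origin at the centre of its underside

How it is judged:
By the outcome, as a careful person would: the job done as asked, in the order asked, and still so for the second after the job is handed in, with the robot touching nothing.
Of plug_copper, plug_brass, plug_steel, plug_orange only 3 to 4 are there at a start; the rules pass over those that are not, and their reading is None.
At some moment in a run one of plug_copper, plug_brass, plug_steel, plug_orange may be knocked a few centimetres aside while the robot is not near it.
It also fails if it takes over 192 s, if anything falls off the work surface, if the arm or the gripper's body presses on something with over 40 N, if the wrist force passes 120 N, or if a joint passes its speed limit or range.

## Working session

There is one attempt and no reset: what is moved stays moved. The work goes in short steps, Python scripts to look and compute and a shell command to move; the robot and the scene stay as the last step left them, time stands still between calls to the robot, and variables do not carry over. Pictures are saved under pics/ and viewed, at most 14 in all, crops included, and the job is handed in when it is done.

```bash
ls; mkdir -p pics
python3 - <<'E'
from cell import manip
import cv2
print(manip.grip_depth, manip.read_state())
for n in("side","top"):
    p,d=manip.camera(n); cv2.imwrite(f"pics/{n}0.png",p[:,:,::-1]); i=manip.camera_info(n); print(n,i)
    import numpy as np; np.savez(f"pics/{n}0.npz",p=p,d=d)
E
```

```text
cell.py
nudge.py
pics
-18.8 {'clock': 0.0, 'joints': array([-1.41459397e+00,  3.00454465e-01,  1.52158813e+00,  3.55730940e-06,
        1.32072454e+00, -6.66264693e-02]), 'qd': array([ 0.00132842, -0.00066431, -0.00113665, -0.00054216, -0.00059986,
        0.00053708]), 'effort': array([-1.53592387e-04, -5.31811166e+01, -3.52736771e+01,  7.08374265e-02,
        2.43608822e-02, -9.29064868e-05]), 'eef_pos': array([ 121.48554437, -536.13586486,  204.89248379]), 'eef_rot': array([-3.14042102e+00, -8.16311160e-05,  2.22827900e-01]), 'wrist_force': array([-0.22889052, -0.65771449, -0.49526843]), 'moment': array([ 0.00863846, -0.02837984, -0.01459383]), 'finger_force': 0.0, 'finger_gap': 93.82241858405241}
side {'K': array([[420.31835005,   0.        , 273.19322194],
       [  0.        , 420.31835005, 213.09922527],
       [  0.        ,   0.        ,   1.        ]]), 'rvec': array([ 2.32508875, -0.17107093,  0.08577865]), 'tvec': array([-607.19120321,  110.05460739, 1029.663899  ])}
top {'K': array([[434.43724116,   0.        , 274.95719717],
       [  0.        , 434.43724116, 208.80946824],
       [  0.        ,   0.        ,   1.        ]]), 'rvec': array([ 2.16875241, -2.11194822,  0.12474628]), 'tvec': array([ -29.24583279,  611.65269927, 1127.06905524])}
```
View pics/top0.png

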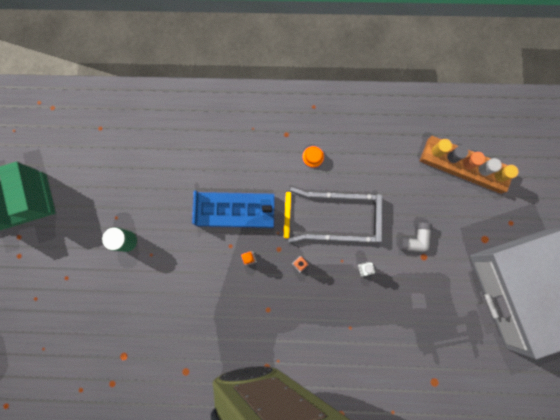

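View pics/side0.png

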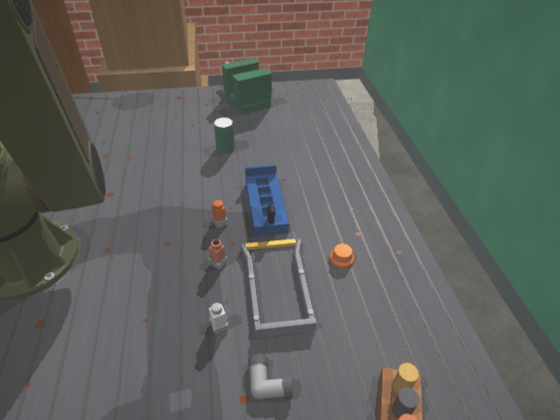

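Top view: the carrier is at (194–273, 192–228), the threshold at x≈288 and the bay reaches column 380. The plugs are orange (248,258), copper (300,264) and steel (367,269); there is no brass plug. The side view agrees. Next I'll measure with colour and depth.

Create h.py:
```python
import numpy as np,cv2
from cell import manip
def cam(n):
    i=manip.camera_info(n); R=cv2.Rodrigues(np.array(i["rvec"]))[0]; return np.array(i["K"]),R,np.array(i["tvec"]).ravel()
def cloud(n,d):
    K,R,t=cam(n); v,u=np.mgrid[:420,:560]
    c=np.dstack([(u-K[0,2])/K[0,0]*d,(v-K[1,2])/K[1,1]*d,d])
    return (c-t)@R
def ray(n,uv,z):
    K,R,t=cam(n); r=np.linalg.inv(K)@[uv[0],uv[1],1]; o=-R.T@t; w=R.T@r; return o+w*(z-o[2])/w[2]
def shot(n):
    p,d=manip.camera(n); return p,d,cloud(n,d),cv2.cvtColor(p,cv2.COLOR_RGB2HSV)
def rect(P):  # centre, sizes, angle of long side (deg)
    (c,s,a)=cv2.minAreaRect(P[:,:2].astype(np.float32))
    b=cv2.boxPoints((c,s,a)); e=[b[1]-b[0],b[2]-b[1]]; e=max(e,key=np.linalg.norm)
    return np.round(c,1),np.round(sorted(s),1),round(np.degrees(np.arctan2(e[1],e[0])),1)
```

```bash
cat > look.py <<'E'
from h import *
plugs={"orange":(248,258),"copper":(300,264),"steel":(367,269)}
p,d,C,H=shot("top"); p2,d2,C2,H2=shot("side")
for n,c,h in(("top",C,H),("side",C2,H2)):
    print(n)
    m=(h[...,0]>100)&(h[...,0]<125)&(h[...,1]>130)&(h[...,2]>40)&(c[...,0]>350)&(c[...,0]<700)&(abs(c[...,1])<400)&(c[...,2]<60)
    P=c[m]; print(" blue",m.sum(),np.percentile(P[:,2],[2,50,98]).round(1),rect(P))
    T=P[abs(P[:,2]-36)<5]; print("  top",len(T),rect(T))
    m=(h[...,0]>20)&(h[...,0]<32)&(h[...,1]>150)&(abs(c[...,1])<150)&(c[...,0]<620)&(c[...,0]>400); P=c[m]; print(" yellow",m.sum(),P.mean(0).round(1),rect(P))
    # tall things
    m=((c[...,2]>12)&(c[...,2]<110)&(c[...,0]>300)&(c[...,0]<650)&(c[...,1]>-420)&(c[...,1]<500)).astype(np.uint8)
    k,l,s,g=cv2.connectedComponentsWithStats(m)
    for i in range(1,k):
        if s[i,4]>25:
            P=c[l==i]; hi=P[P[:,2]>P[:,2].max()-8]
            print(" comp",s[i,:5],"zmax",P[:,2].max().round(),"hi",hi.mean(0).round(1),len(hi),rect(P))
E
python3 look.py
```

```text
top
 blue 2563 [10.7 35.  42.3] (array([609.7,  96.8]), array([ 90.6, 208.6]), np.float32(-89.4))
  top 1728 (array([610.2,  96.2]), array([ 89.8, 206.7]), np.float32(-89.7))
 yellow 187 [576.5 -45.4  35.3] (array([536.1, -44.8]), array([ 17.2, 167.3]), np.float32(-0.9))
 comp [ 192  192   82   35 2559] zmax 84.0 hi [610.1  10.4  79.8] 58 (array([607.5,  99.8]), array([ 84.9, 214. ]), np.float32(-89.9))
 comp [284 197   6  40 113] zmax 18.0 hi [596.8 -44.7  13.6] 113 (array([595.9, -44.5]), array([ 13.6, 107.7]), np.float32(-1.4))
 comp [288 198  94  44 703] zmax 41.0 hi [ 595.  -290.8   35.1] 184 (array([ 588.9, -174.6]), array([116.5, 251.5]), np.float32(-88.6))
 comp [399 222  29  30 513] zmax 46.0 hi [ 550.7 -383.9   39.2] 53 (array([ 550. , -385.4]), array([69.3, 76.9]), np.float32(-0.8))
 comp [102 227  34  25 652] zmax 106.0 hi [518.2 397.8 100.7] 300 (array([518.8, 395.7]), array([56.4, 58.2]), np.float32(23.8))
 comp [241 251  15  15 148] zmax 78.0 hi [480.3  56.5  72.2] 63 (array([479.5,  56.2]), array([29.6, 31.9]), np.float32(-68.7))
 comp [292 256  16  16 143] zmax 80.0 
[... 925 characters left out ...]
7 (array([467.7, -85. ]), array([32.4, 33.2]), np.float32(42.4))
 comp [ 241  244   72   92 1141] zmax 36.0 hi [ 589.8 -293.7   32.5] 396 (array([ 588.5, -172.8]), array([121.3, 261.1]), np.float32(-88.5))
 comp [209 303  20  30 394] zmax 76.0 hi [ 458.6 -260.2   72.6] 81 (array([ 458.1, -260.1]), array([31.5, 32.2]), np.float32(-74.5))
 comp [248 355  44  40 832] zmax 39.0 hi [ 541.5 -390.9   34.3] 390 (array([ 547.1, -385.8]), array([68.5, 75.7]), np.float32(-0.2))look.py:9: RuntimeWarning: Mean of empty slice.
  m=(h[...,0]>20)&(h[...,0]<32)&(h[...,1]>150)&(abs(c[...,1])<150)&(c[...,0]<620)&(c[...,0]>400); P=c[m]; print(" yellow",m.sum(),P.mean(0).round(1),rect(P))
  ret = um.true_divide(
```

```bash
cat > to.py <<'E'
import sys,numpy as np
from cell import manip
from scipy.spatial.transform import Rotation as Ro
def go(x,y,z,yaw_deg,s=None):
    s=s or manip.read_state(); R=Ro.from_euler('xyz',s["eef_rot"])
    T=Ro.from_euler('xyz',[np.pi,0,np.radians(yaw_deg)])
    d=R.inv().apply(np.array([x,y,z])-s["eef_pos"]); r=(R.inv()*T).as_rotvec()
    print("row",d.round(1),r.round(4),"| pos",s["eef_pos"].round(1),"yaw",np.degrees(s["eef_rot"]).round(2),"F",s["wrist_force"].round(1),"gap",round(s["finger_gap"],1),"t",round(s["clock"],1))
if __name__=="__main__": go(*map(float,sys.argv[1:5]))
E
python3 to.py 479.2 54.6 120 20
python3 - <<'E'
from h import *
z=np.load("pics/top0.npz"); p,d=z["p"],z["d"]; C=cloud("top",d); H=cv2.cvtColor(p,cv2.COLOR_RGB2HSV)
m=(H[...,0]>18)&(H[...,0]<34)&(H[...,1]>120)&(C[...,1]>-80)&(C[...,1]<-10)&(C[...,0]>500)&(C[...,0]<680)
v,u=np.nonzero(m); P=C[m]; print(m.sum(),P.mean(0),rect(P),P[:,0].min(),P[:,0].max()); l=np.polyfit(P[:,0],P[:,1],1); print(l,np.degrees(np.arctan(l[0])))
# guides: points with z 15..30, y in -220..-100, two lines
G=C[(C[...,2]>17)&(C[...,2]<34)&(C[...,1]>-270)&(C[...,1]<-105)&(C[...,0]>500)&(C[...,0]<680)]
for s in(G[G[:,0]>590],G[G[:,0]<590]): l=np.polyfit(s[:,1],s[:,0],1); print("guide",len(s),s.mean(0),l,np.degrees(np.arctan(l[0])))
cv2.imwrite("pics/bay0.png",cv2.resize(p[170:260,180:400,::-1],None,fx=3.6,fy=3.6,interpolation=cv2.INTER_CUBIC))
E
```

```text
row [ 479.4 -497.2   85.5] [-7.000e-04 -1.000e-04 -1.263e-01] | pos [ 121.5 -536.3  205.1] yaw [-179.96   -0.     12.77] F [ 0.1  0.3 -0.4] gap 93.8 t 0.2
313 [602.52093475 -45.7171771    9.3069261 ] (array([603.2, -45.4]), array([ 19.3, 131.7]), np.float32(-2.0)) 537.2600060106353 669.0840104868939
[-2.76570563e-02 -2.90532217e+01] -1.5842287509414237
guide 279 [ 656.90804361 -187.31445844   24.29061071] [1.81263922e-02 6.60303379e+02] 1.0384520495992235
guide 274 [ 541.28951165 -186.94045283   24.35370152] [2.00066609e-02 5.45029566e+02] 1.1461443283389183
```

View pics/bay0.png

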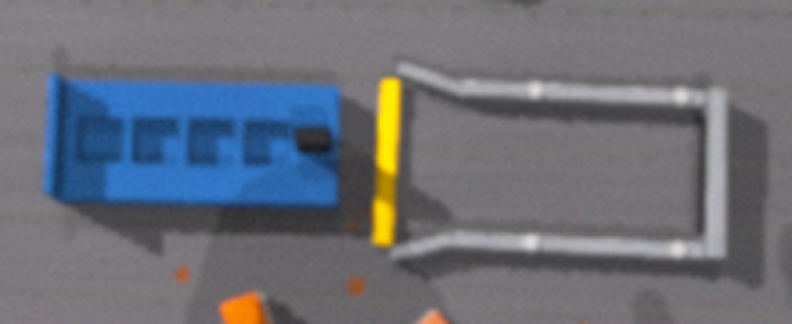

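The bay axis runs at about −91.2°, passing through (602,−45). The carrier sits about 7 mm off that axis, its sockets are visible, and the lug is at the right end. Now I'll move above the orange plug.

```bash
for i in 1 2; do python3 nudge.py '[[50,-50,9,0,0,0],[90,-93,15,0,0,-0.02],[130,-135,22,0,0,-0.04],[160,-166,28,0,0,-0.04],[160,-166,28,0,0,-0.04]]' 60; done; python3 nudge.py '[[50,-50,9,0,0,0],[90,-93,15,0,0,-0.02],[130,-135,22,0,0,-0.04],[160,-166,28,0,0,-0.04],[160,-166,28,0,0,-0.04]]'; python3 look.py | grep -E "top|side|comp" ; python3 to.py 479.2 54.6 120 20
```

```text
clock: 0.7
eef_pos: [241.7, -336.6, 177.1]
eef_rot: [-3.141, -0.0, 0.264]
wrist_force: [1.3, -0.8, 0.7]
finger_gap: 60.6
finger_force: 0.0
clock: 1.2
eef_pos: [352.9, -134.8, 149.2]
eef_rot: [-3.142, -0.0, 0.304]
wrist_force: [0.6, -1.8, 0.4]
finger_gap: 60.3
finger_force: 0.0
clock: 1.7
eef_pos: [456.1, 71.7, 121.0]
eef_rot: [-3.141, 0.0, 0.345]
wrist_force: [0.3, -0.3, 0.2]
finger_gap: 60.3
finger_force: 0.0
top
  top 1739 (array([610.3,  96.5]), array([ 89.9, 207.1]), np.float32(-89.9))
 comp [ 192  192   82   35 2546] zmax 85.0 hi [610.3   9.4  79.8] 50 (array([607.5,  99.8]), array([ 84.7, 213.9]), np.float32(-89.9))
 comp [285 197   5  16  39] zmax 18.0 hi [626.7 -45.6  14. ] 39 (array([628.9, -45.2]), array([11. , 42.1]), np.float32(1.4))
 comp [288 198  94  44 704] zmax 39.0 hi [ 593.7 -291.    34.4] 217 (array([ 588.9, -175. ]), array([116.5, 252.5]), np.float32(-88.6))
 comp [284 219   5  10  32] zmax 17.0 hi [576.2 -42.8  13.8] 32 (array([576.3, -43.8]), array([11. , 24.9]), np.float32(1.4))
 comp [399 222  29  30 512] zmax 44.0 hi [ 549.3 -387.6   38. ] 105 (array([ 549.9
[... 1122 characters left out ...]
8.5, -176.3]), array([120.9, 253.8]), np.float32(-88.5))
 comp [209 303  20  30 394] zmax 76.0 hi [ 458.5 -260.6   72.8] 82 (array([ 457.7, -259.2]), array([31.7, 34.1]), np.float32(-70.7))
 comp [248 355  44  39 823] zmax 40.0 hi [ 542.7 -388.2   35. ] 293 (array([ 547.2, -385.8]), array([68.5, 75.7]), np.float32(-0.2))
row [16.  23.9  0.6] [-0.0005  0.0008 -0.0027] | pos [456.1  71.7 120.7] yaw [-1.7997e+02  5.0000e-02  1.9850e+01] F [-0.4 -0.1 -0. ] gap 60.1 t 1.8look.py:9: RuntimeWarning: Mean of empty slice.
  m=(h[...,0]>20)&(h[...,0]<32)&(h[...,1]>150)&(abs(c[...,1])<150)&(c[...,0]<620)&(c[...,0]>400); P=c[m]; print(" yellow",m.sum(),P.mean(0).round(1),rect(P))
  ret = um.true_divide(
```

```bash
python3 nudge.py '[[16,24,0,0,0,0],[16,24,50,0,0,0],[16,24,80,0,0,0],[16,24,98,0,0,0],[16,24,98,0,0,0]]' 60 >/dev/null
for i in 1 2 3; do python3 nudge.py '[[0,0,0,0,0,0],[0,0,0,0,0,0],[0,0,0,0,0,0]]' 20 8 | grep -E "finger|clock"; done
python3 nudge.py '[[0,0,0,0,0,0],[0,0,0,0,0,0],[0,0,0,0,0,0],[0,0,0,0,0,0]]' 60
python3 nudge.py '[[0,0,0,0,0,-0.15],[0,0,0,0,0,-0.3],[0,0,0,0,0,-0.45],[0,0,0,0,0,-0.6],[0,0,0,0,0,-0.75]]' >/dev/null
python3 nudge.py '[[0,0,0,0,0,-0.15],[0,0,0,0,0,-0.3],[0,0,0,0,0,-0.45],[0,0,0,0,0,-0.6],[0,0,0,0,0,-0.75]]' >/dev/null
python3 nudge.py '[[0,0,0,0,0,-0.07],[0,0,0,0,0,-0.07]]' >/dev/null
for i in 1 2 3; do python3 nudge.py '[[0,0,0,0,0,0],[0,0,0,0,0,0],[0,0,0,0,0,0]]' 20 25 | tail -2; done; python3 to.py 479.2 54.6 120 110
```

```text
clock: 2.6
finger_gap: 39.6
finger_force: 0.0
clock: 2.9
finger_gap: 27.7
finger_force: 8.0
clock: 3.2
finger_gap: 27.7
finger_force: 8.0
clock: 3.6
eef_pos: [478.6, 51.6, 23.4]
eef_rot: [-3.142, 0.0, 0.343]
wrist_force: [0.4, -0.8, -0.0]
finger_gap: 56.4
finger_force: 0.0
finger_gap: 39.9
finger_force: 0.0
finger_gap: 28.0
finger_force: 25.0
finger_gap: 28.0
finger_force: 25.0
row [  2.6   1.5 -96.5] [ 0.0002  0.     -0.0071] | pos [478.7  51.7  23.5] yaw [179.99   0.   109.59] F [ 1.3 -0.1  0.8] gap 28.0 t 5.7
```

```bash
python3 nudge.py '[[0,0,0,0,0,0],[0,0,0,0,0,0],[0,0,0,0,0,0],[0,0,0,0,0,0]]' 60 >/dev/null
python3 nudge.py '[[0,0,-50,0,0,0],[0,0,-100,0,0,0],[0,-50,-100,0,0,0],[0,-100,-100,0,0,0],[0,-100,-100,0,0,0]]' |head -2
python3 look.py 2>/dev/null| grep -E "top|side|comp|blue" |cut -c1-140; python3 to.py 478.7 51.7 23.5 109.6
```

```text
clock: 6.6
eef_pos: [379.8, 17.4, 122.9]
top
 blue 2560 [ 9.  35.  43.3] (array([610.1,  97.1]), array([ 90.5, 209.4]), np.float32(-89.4))
  top 1722 (array([610. ,  96.3]), array([ 89.6, 206.9]), np.float32(-89.8))
 comp [ 192  192   82   35 2543] zmax 84.0 hi [610.3   9.4  79.6] 59 (array([607.5,  99.9]), array([ 85. , 214.1]), np.float32(-90.0))
 comp [285 197   5  13  35] zmax 20.0 hi [632.7 -46.2  13.9] 35 (array([633. , -45.1]), array([11.1, 33.7]), np.float32(1.4))
 comp [286 198  96  44 703] zmax 42.0 hi [ 591.6 -291.2   36. ] 113 (array([ 588.9, -172. ]), array([116.6, 257. ]), np.float32(-88.7))
 comp [284 210   6  21  62] zmax 18.0 hi [586.9 -44.4  13.8] 62 (array([585.9, -43.9]), array([13.5, 54.9]), np.float32(-2.2))
 comp [399 222  29  30 516] zmax 43.0 hi [ 547.2 -386.3   37.5] 131 (array([ 550.2, -385.5]), array([70. , 77.7]), np.float32(-1.0))
 comp [102 227  34  25 654] zmax 107.0 hi [518.6 398.1 101. ] 252 (array([518.4, 395.6]), array([57.5, 57.7]), np.float32(-66.3))
 comp [243 251  13  11 100] zmax 77.0 hi [481.4  52.3  72.6] 57 (array([484. ,  52.8]), array([23
[... 834 characters left out ...]
), np.float32(-69.4))
 comp [209 240  19  27 357] zmax 76.0 hi [467.2 -85.5  72.8] 69 (array([467.1, -84.8]), array([31.7, 33.2]), np.float32(42.9))
 comp [ 241  244   72   93 1136] zmax 36.0 hi [ 589.7 -293.8   32.6] 391 (array([ 589. , -175.3]), array([121.9, 256.1]), np.float32(-88.4))
 comp [209 303  20  30 396] zmax 76.0 hi [ 458.5 -260.3   72.5] 82 (array([ 458.4, -259.9]), array([32. , 32.2]), np.float32(15.3))
 comp [248 355  44  39 830] zmax 40.0 hi [ 541.6 -390.2   34.3] 380 (array([ 547.2, -385.6]), array([68.6, 75.7]), np.float32(-0.2))
row [  0.4 100.  100.7] [ 0.0015  0.0006 -0.0009] | pos [384.4  17.9 124. ] yaw [1.7991e+02 3.0000e-02 1.0955e+02] F [0.6 0.7 0.1] gap 60.3 t 6.7
```

```bash
python3 nudge.py '[[0,50,0,0,0,0],[0,100,0,0,0,0],[0,100,50,0,0,0],[0,100,100,0,0,0],[0,100,100,0,0,0]]' >/dev/null
for i in 1 2; do python3 nudge.py '[[0,0,0,0,0,0],[0,0,0,0,0,0],[0,0,0,0,0,0],[0,0,0,0,0,0]]' 20 30 | tail -2; done
python3 nudge.py '[[0,0,-30,0,0,0],[0,0,-60,0,0,0],[0,0,-90,0,0,0],[0,0,-90,0,0,0]]';  python3 to.py 608 171.4 113 90.3
```

```text
finger_gap: 31.6
finger_force: 0.0
finger_gap: 27.8
finger_force: 30.0
clock: 8.4
eef_pos: [480.4, 51.7, 117.4]
eef_rot: [3.135, 0.002, 1.913]
wrist_force: [0.0, -0.1, -1.8]
finger_gap: 28.2
finger_force: 30.0
row [ 70.  160.3   5.3] [0.0066 0.0009 0.3367] | pos [480.4  51.7 117.4] yaw [1.7964e+02 1.2000e-01 1.0959e+02] F [ 0.  -0.1 -1.8] gap 28.2 t 8.4
```

```bash
python3 nudge.py '[[17,40,0,0,0,0.1],[35,81,0,0,0,0.2],[52,121,0,0,0,0.33],[69.4,161.9,0,0,0,0.338],[69.4,161.9,0,0,0,0.338]]' >/dev/null;python3 nudge.py '[[0,0,0,0,0,0],[0,0,0,0,0,0],[0,0,0,0,0,0]]' >/dev/null;  python3 to.py 608 171.4 75 90.3
python3 - <<'E'
from h import *
for n in("top","side"):
    p,d=manip.camera(n); c=p[140:260,150:310] if n=="top" else p[130:250,180:340]
    cv2.imwrite(f"pics/a_{n}.png",c[:,:,::-1])
a=[cv2.resize(cv2.imread(f"pics/a_{n}.png"),None,fx=2.5,fy=2.5,interpolation=2) for n in("top","side")]
cv2.imwrite("pics/a.png",np.hstack(a))
E
```

```text
row [ 0.8  0.6 38.7] [ 0.0001 -0.     -0.002 ] | pos [607.4 170.6 113.7] yaw [180.    -0.    90.19] F [ 0.5  1.1 -0.6] gap 27.8 t 9.2
```

View pics/a.png

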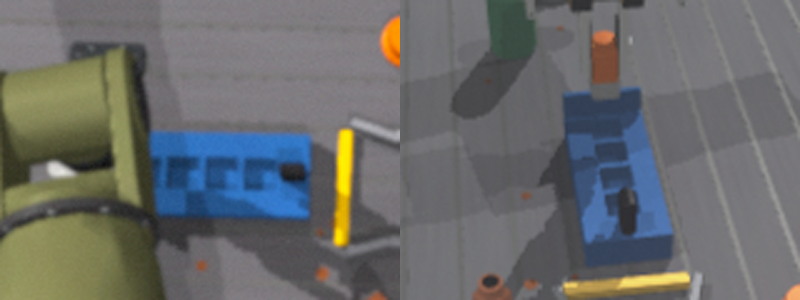

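The plug hangs over socket 1 (side picture ≈(603,60)) and the line-up looks right. I'll descend and watch the force.

```bash
python3 nudge.py '[[0.8,0.6,20,0,0,0],[0.8,0.6,40,0,0,0],[0.8,0.6,51,0,0,0],[0.8,0.6,51,0,0,0]]' | grep -E "pos|wrist"; for i in 1 2 3; do python3 nudge.py '[[0,0,1.5,0,0,0],[0,0,3,0,0,0],[0,0,3,0,0,0]]' | grep -E "pos|wrist"; done
```

```text
eef_pos: [607.7, 171.8, 61.2]
wrist_force: [-0.7, -0.4, -0.4]
eef_pos: [608.7, 172.2, 60.1]
wrist_force: [0.8, -0.0, -0.4]
eef_pos: [608.4, 172.1, 56.3]
wrist_force: [-0.9, 0.7, 0.3]
eef_pos: [608.3, 172.1, 53.1]
wrist_force: [1.0, 0.1, -2.1]
```

```bash
for i in 1 2 3; do python3 nudge.py '[[0,0,2,0,0,0],[0,0,4,0,0,0],[0,0,4,0,0,0]]' | grep -E "pos|wrist"; done;  python3 nudge.py '[[0,0,1,0,0,0],[0,0,2,0,0,0],[0,0,2,0,0,0]]' | grep -E "pos|wrist"
```

```text
eef_pos: [608.3, 172.1, 49.0]
wrist_force: [-0.5, 0.1, -0.1]
eef_pos: [608.3, 172.1, 45.1]
wrist_force: [-0.7, 0.4, -0.5]
eef_pos: [608.3, 172.1, 41.1]
wrist_force: [-0.6, 0.2, -1.0]
eef_pos: [608.5, 172.2, 40.9]
wrist_force: [-7.6, -1.9, 13.1]
```

```bash
python3 nudge.py '[[0,0,1,0,0,0],[0,0,1,0,0,0]]' | grep -E "pos|wrist"; python3 nudge.py '[[0,0,0,0,0,0],[0,0,0,0,0,0],[0,0,0,0,0,0],[0,0,0,0,0,0]]' 60 | grep -E "pos|gap"; python3 nudge.py '[[0,0,-40,0,0,0],[0,0,-80,0,0,0],[0,-50,-85,0,0,0],[0,-100,-85,0,0,0],[0,-130,-85,0,0,0]]' | grep pos
cat >> h.py <<'E'
def plugtops():
    out={}
    for n,b in(("top",(-1.5,-.1,-3)),("side",(.9,3.0,0))):
        p,d,c,h=shot(n)
        m=((c[...,2]>50)&(c[...,2]<105)&(c[...,0]>400)&(c[...,0]<650)&(c[...,1]>-350)&(c[...,1]<300)).astype(np.uint8)
        k,l,s,g=cv2.connectedComponentsWithStats(m)
        for i in range(1,k):
            P=c[l==i]
            if s[i,4]>20: hi=P[P[:,2]>P[:,2].max()-8]; print(n,"top at",(hi.mean(0)+b).round(1),"zmax",P[:,2].max().round(1),"npx",len(P),"rgb",p[l==i].mean(0).round(),rect(P))
E
python3 -c "
from h import *; plugtops()"
```

```text
eef_pos: [608.5, 172.2, 40.8]
wrist_force: [-12.6, -2.0, 21.6]
eef_pos: [608.4, 172.1, 38.2]
finger_gap: 56.3
eef_pos: [475.8, 171.5, 123.4]
top top at [617.2 202.4  63.1] zmax 70.6 npx 93 rgb [ 54.  90. 137.] (array([619.1, 202.4]), array([ 8.1, 59.4]), np.float32(-1.0))
top top at [608.4 172.9  85.3] zmax 92.9 npx 137 rgb [200. 101.  17.] (array([609.9, 172.7]), array([28.1, 28.7]), np.float32(-88.8))
top top at [608.4   9.7  76.7] zmax 83.4 npx 75 rgb [44. 52. 69.] (array([609.9,   9.6]), array([14.5, 26.2]), np.float32(-87.0))
top top at [467.1 -82.5  71.7] zmax 78.5 npx 113 rgb [195. 120.  85.] (array([468.6, -82. ]), array([25.6, 27.6]), np.float32(-43.8))
top top at [ 458.4 -257.6   71.2] zmax 78.5 npx 122 rgb [219. 219. 217.] (array([ 460.3, -257.2]), array([27.8, 27.9]), np.float32(-74.1))
side top at [608.4 171.2  86. ] zmax 89.0 npx 271 rgb [106.  81.  78.] (array([606.1, 180.9]), array([51.4, 87.1]), np.float32(-0.2))
side top at [609.3   8.5  78.4] zmax 82.0 npx 99 rgb [57. 58. 64.] (array([608.8,   6.7]), array([15.1, 28.7]), np.float32(83.6))
side top at [468.1 -82.2  72.8] zmax 76.7 npx 167 rgb [130.  92.  78.] (array([466.7, -85.2]), array([27.4, 28.1]), np.float32(-43.1))
side top at [ 459.4 -257.5   72.7] zmax 76.0 npx 205 rgb [160. 162. 162.] (array([ 458.4, -260.7]), array([26.8, 28.3]), np.float32(14.2))
```

Orange is seated; its top is at 89 and agrees with the expected height. Next is copper at (467.6,−82.3), yaw ≈46°.

```bash
python3 nudge.py '[[0,0,0,0,0,0],[0,0,0,0,0,0],[0,0,0,0,0,0]]' >/dev/null; python3 to.py 467.6 -82.3 110 46.2
```

```text
row [-253.8  -12.5   13.2] [-1.00e-04  1.00e-04  7.68e-01] | pos [479.2 171.5 123.2] yaw [-179.99    0.     90.2 ] F [ 0.3  0.1 -0.4] gap 60.0 t 13.3
```

```bash
python3 nudge.py '[[-50,-2,0,0,0,0.15],[-100,-4,0,0,0,0.3],[-150,-7,0,0,0,0.45],[-200,-10,0,0,0,0.6],[-250,-12,0,0,0,0.75]]' >/dev/null; python3 nudge.py '[[0,0,0,0,0,0],[0,0,0,0,0,0],[0,0,0,0,0,0],[0,0,0,0,0,0]]' >/dev/null; python3 to.py 467.6 -82.3 23 46.2;python3 -c "
from h import *; plugtops()" | grep -E "\-[0-9]+\.. .*zmax"
```

```text
row [ -4.    3.5 100.3] [-0.0003  0.0001  0.0211] | pos [467.7 -77.  123.3] yaw [-179.99    0.     47.41] F [ 1.3  1.2 -0.1] gap 60.0 t 14.2
top top at [ 458.7 -257.1   71.5] zmax 78.6 npx 121 rgb [220. 221. 218.] (array([ 460.2, -256.9]), array([27.8, 27.8]), np.float32(15.4))
side top at [467.9 -82.4  72.7] zmax 75.9 npx 163 rgb [132.  93.  79.] (array([466.9, -85. ]), array([27.5, 27.9]), np.float32(44.5))
side top at [ 459.4 -257.4   72.2] zmax 75.7 npx 205 rgb [162. 165. 164.] (array([ 458.6, -260.3]), array([28.3, 28.6]), np.float32(14.8))
```

```bash
python3 nudge.py '[[-4,3.5,0,0,0,0.025],[-4,3.5,40,0,0,0.025],[-4,3.5,75,0,0,0.025],[-4,3.5,100,0,0,0.025],[-4,3.5,100,0,0,0.025]]' 60 >/dev/null
for i in 1 2; do python3 nudge.py '[[0,0,0,0,0,0],[0,0,0,0,0,0],[0,0,0,0,0,0],[0,0,0,0,0,0]]' 20 8 | tail -2; done
python3 nudge.py '[[0,0,0,0,0,0],[0,0,0,0,0,0],[0,0,0,0,0,0],[0,0,0,0,0,0]]' 60 | grep pos
python3 nudge.py '[[0,0,0,0,0,-0.15],[0,0,0,0,0,-0.3],[0,0,0,0,0,-0.45],[0,0,0,0,0,-0.6],[0,0,0,0,0,-0.75]]' >/dev/null
python3 nudge.py '[[0,0,0,0,0,-0.15],[0,0,0,0,0,-0.3],[0,0,0,0,0,-0.45],[0,0,0,0,0,-0.6],[0,0,0,0,0,-0.75]]' >/dev/null
python3 nudge.py '[[0,0,0,0,0,-0.07],[0,0,0,0,0,-0.07]]' >/dev/null
for i in 1 2; do python3 nudge.py '[[0,0,0,0,0,0],[0,0,0,0,0,0],[0,0,0,0,0,0],[0,0,0,0,0,0]]' 20 30 | grep -E "pos|finger"; done
python3 nudge.py '[[0,0,-30,0,0,0],[0,0,-60,0,0,0],[0,0,-90,0,0,0],[0,0,-90,0,0,0],[0,0,-90,0,0,0]]' >/dev/null;python3 nudge.py '[[0,0,0,0,0,0],[0,0,0,0,0,0]]' >/dev/null; python3 to.py 608.4 130.2 113 90.2; python3 -c "
from h import *; plugtops()" | grep top
```

```text
finger_gap: 31.7
finger_force: 0.0
finger_gap: 27.9
finger_force: 8.0
eef_pos: [467.3, -83.4, 23.4]
eef_pos: [467.4, -83.4, 23.4]
finger_gap: 31.5
finger_force: 0.0
eef_pos: [467.4, -83.4, 23.5]
finger_gap: 27.9
finger_force: 30.0
row [ 47.4 251.8  -0.9] [-0.0017 -0.0013  0.7955] | pos [466.8 -83.3 112.3] yaw [-1.7994e+02 -1.0000e-01  1.3578e+02] F [ 0.6  0.1 -1.8] gap 27.6 t 18.7
top top at [604.6 201.8  64.3] zmax 73.4 npx 129 rgb [ 59. 103. 161.] (array([607.2, 202.5]), array([ 8.7, 83.3]), np.float32(0.2))
top top at [608.2 172.3  85.1] zmax 93.4 npx 137 rgb [221. 119.  18.] (array([609.8, 172.4]), array([28.1, 28.3]), np.float32(1.9))
top top at [609.    9.9  76.8] zmax 84.0 npx 74 rgb [39. 47. 62.] (array([609.8,   9.6]), array([14.9, 26.2]), np.float32(-87.3))
top top at [ 458.8 -256.9   70.8] zmax 77.1 npx 121 rgb [219. 219. 217.] (array([ 460.3, -257. ]), array([27.4, 27.7]), np.float32(15.8))
side top at [608.5 171.6  86.5] zmax 90.5 npx 258 rgb [119.  89.  83.] (array([610.3, 180.2]), array([51.7, 80.5]), np.float32(2.0))
side top at [609.3   8.9  78. ] zmax 80.8 npx 99 rgb [55. 56. 62.] (array([608.7,   6.6]), array([15., 28.]), np.float32(85.2))
side top at [467.4 -92.2 100.7] zmax 104.8 npx 84 rgb [101. 101. 103.] (array([465.9, -94.9]), array([23.6, 43.2]), np.float32(0.1))
side top at [ 459.4 -257.4   72.4] zmax 75.9 npx 207 rgb [162. 164. 164.] (array([ 458.5, -259.9]), array([28.3, 28.6]), np.float32(-74.9))
```

```bash
python3 nudge.py '[[0,30,-23,0,0,0.1],[10,75,-23,0,0,0.25],[20,120,-23,0,0,0.4],[30,165,-23,0,0,0.55],[40,210,-23,0,0,0.7]]' >/dev/null;python3 nudge.py '[[0,0,0,0,0,0],[0,0,0,0,0,0],[0,0,0,0,0,0]]' >/dev/null; python3 to.py 608.4 129.8 65 90.2
```

```text
row [32.5 28.  71. ] [-0.0009  0.0002  0.1194] | pos [584.7  94.1 136. ] yaw [-1.7995e+02  1.0000e-02  9.7040e+01] F [ 0.3  0.1 -0.5] gap 27.8 t 19.6
```

```bash
python3 nudge.py '[[32.5,28,0,0,0,0.119],[32.5,28,20,0,0,0.119],[32.5,28,50,0,0,0.119],[32.5,28,69,0,0,0.119],[32.5,28,69,0,0,0.119]]'  >/dev/null;python3 nudge.py '[[0,0,0,0,0,0],[0,0,0,0,0,0],[0,0,0,0,0,0]]' | grep -E "pos|rot|wrist";  for i in 1 2 3; do python3 nudge.py '[[0,0,1.5,0,0,0],[0,0,3,0,0,0],[0,0,3,0,0,0]]' | grep -E "pos|wrist"; done
```

```text
eef_pos: [609.5, 130.4, 68.9]
eef_rot: [3.14, -0.0, 1.573]
wrist_force: [1.3, 0.9, -0.5]
eef_pos: [608.9, 130.6, 64.3]
wrist_force: [-1.6, -0.4, -1.2]
eef_pos: [608.9, 130.6, 61.1]
wrist_force: [-0.8, -0.3, -1.6]
eef_pos: [608.9, 130.6, 58.2]
wrist_force: [0.5, -0.5, -1.1]
```

```bash
python3 nudge.py '[[-0.6,-0.4,0,0,0,0],[-0.6,-0.4,1.5,0,0,0],[-0.6,-0.4,3,0,0,0],[-0.6,-0.4,3,0,0,0]]' | grep -E "pos|wrist"; for i in 1 2 3; do python3 nudge.py '[[0,0,2,0,0,0],[0,0,4,0,0,0],[0,0,4,0,0,0]]' | grep -E "pos|wrist"; done
```

```text
eef_pos: [608.4, 130.0, 55.2]
wrist_force: [-0.8, 0.0, -1.3]
eef_pos: [608.4, 130.0, 51.1]
wrist_force: [0.7, 1.4, -1.8]
eef_pos: [608.4, 130.0, 47.1]
wrist_force: [0.9, -0.4, -2.6]
eef_pos: [608.4, 130.0, 43.1]
wrist_force: [0.3, 0.1, -0.9]
```

```bash
python3 nudge.py '[[0,0,1.5,0,0,0],[0,0,3,0,0,0],[0,0,3,0,0,0]]' | grep -E "pos|wrist"; python3 nudge.py '[[0,0,1,0,0,0],[0,0,1,0,0,0]]' | grep -E "pos|wrist"; python3 nudge.py '[[0,0,0.5,0,0,0],[0,0,0.5,0,0,0]]' | grep -E "pos|wrist"
```

```text
eef_pos: [608.5, 130.0, 40.2]
wrist_force: [0.4, 0.1, -1.2]
eef_pos: [608.7, 130.0, 39.5]
wrist_force: [0.7, 0.0, 0.3]
eef_pos: [608.7, 130.0, 39.5]
wrist_force: [-2.7, -0.9, 4.5]
```

```bash
python3 nudge.py '[[0,0,0.5,0,0,0],[0,0,0,0,0,0],[0,0,0,0,0,0],[0,0,0,0,0,0],[0,0,0,0,0,0]]' 60 >/dev/null; python3 nudge.py '[[0,0,-40,0,0,0],[0,0,-80,0,0,0],[0,-50,-85,0,0,0.15],[-40,-80,-85,0,0,0.3],[-90,-100,-85,0,0,0.45]]' | grep pos;  python3 nudge.py '[[-50,0,0,0,0,0.15],[-100,0,0,0,0,0.3],[-100,0,0,0,0,0.3],[-100,0,0,0,0,0.3]]' >/dev/null; python3 -c "
from h import *; plugtops()" | grep top;  python3 to.py 459 -257.4 123 15.5
```

```text
eef_pos: [508.4, 43.6, 124.3]
top top at [605.3 202.   62.7] zmax 69.8 npx 130 rgb [ 58. 103. 161.] (array([607.4, 202.4]), array([ 8.8, 84.2]), np.float32(-0.1))
top top at [608.1 172.3  85.3] zmax 93.3 npx 135 rgb [221. 120.  18.] (array([609.8, 172.3]), array([28.3, 28.4]), np.float32(-89.8))
top top at [607.7 129.8  87.6] zmax 95.6 npx 132 rgb [171. 103.  77.] (array([608.8, 129.9]), array([26.4, 27.8]), np.float32(-88.8))
top top at [609.2   9.2  78. ] zmax 86.5 npx 75 rgb [39. 48. 62.] (array([609.8,   9.6]), array([14.3, 26.3]), np.float32(-87.8))
top top at [ 458.5 -257.2   70.8] zmax 78.4 npx 121 rgb [213. 213. 211.] (array([ 460.5, -257.7]), array([27.7, 28.6]), np.float32(-74.2))
side top at [608.1 149.3  87.2] zmax 91.6 npx 379 rgb [120.  91.  85.] (array([607. , 159.8]), array([86.4, 93. ]), np.float32(-88.9))
side top at [609.3   8.7  78.2] zmax 81.3 npx 99 rgb [55. 56. 61.] (array([609.,   7.]), array([15.1, 29.9]), np.float32(82.7))
side top at [ 459.4 -257.2   72.6] zmax 76.0 npx 205 rgb [159. 161. 160.] (array([ 458.4, -259.7]), array([28.2, 28.9]), np.float32(-74.3))
row [-161.1  137.1    1. ] [ 1.000e-04 -4.000e-04  5.549e-01] | pos [467.5 -46.  124.1] yaw [ 1.7999e+02 -2.0000e-02  4.7290e+01] F [-0.4  0.2 -0.1] gap 60.4 t 24.8
```

```bash
python3 nudge.py '[[-38,32,0,0,0,0.14],[-76,64,0,0,0,0.28],[-114,97,0,0,0,0.42],[-152,130,0,0,0,0.555],[-161,137,0,0,0,0.555]]' >/dev/null; python3 nudge.py '[[0,0,0,0,0,0],[0,0,0,0,0,0],[0,0,0,0,0,0]]' >/dev/null;   python3 to.py 459 -257.4 23.5 15.5
```

```text
row [  0.    1.3 100.4] [-0.0003  0.0001  0.0013] | pos [ 458.7 -256.2  123.9] yaw [-1.7998e+02  1.0000e-02  1.5580e+01] F [-0.3  0.3 -0.3] gap 60.0 t 25.6
```

```bash
python3 nudge.py '[[0,1,0,0,0,0],[0,1,40,0,0,0],[0,1,75,0,0,0],[0,1,100.4,0,0,0],[0,1,100.4,0,0,0]]' 60 >/dev/null
for i in 1 2; do python3 nudge.py '[[0,0,0,0,0,0],[0,0,0,0,0,0],[0,0,0,0,0,0],[0,0,0,0,0,0]]' 20 8 | tail -2; done
python3 nudge.py '[[0,0,0,0,0,0],[0,0,0,0,0,0],[0,0,0,0,0,0],[0,0,0,0,0,0]]' 60 | grep pos
python3 nudge.py '[[0,0,0,0,0,-0.15],[0,0,0,0,0,-0.3],[0,0,0,0,0,-0.45],[0,0,0,0,0,-0.6],[0,0,0,0,0,-0.75]]' >/dev/null
python3 nudge.py '[[0,0,0,0,0,-0.15],[0,0,0,0,0,-0.3],[0,0,0,0,0,-0.45],[0,0,0,0,0,-0.6],[0,0,0,0,0,-0.75]]' >/dev/null
python3 nudge.py '[[0,0,0,0,0,-0.07],[0,0,0,0,0,-0.07]]' >/dev/null
for i in 1 2; do python3 nudge.py '[[0,0,0,0,0,0],[0,0,0,0,0,0],[0,0,0,0,0,0],[0,0,0,0,0,0]]' 20 30 | grep -E "pos|finger"; done
python3 nudge.py '[[0,0,-30,0,0,0],[0,0,-60,0,0,0],[0,0,-90,0,0,0],[0,0,-112,0,0,0],[0,0,-112,0,0,0]]' >/dev/null;python3 nudge.py '[[0,0,0,0,0,0],[0,0,0,0,0,0]]' >/dev/null; python3 to.py 608.4 87.6 136 90.2; python3 -c "
from h import *; plugtops()" | grep top
```

```text
finger_gap: 31.6
finger_force: 0.0
finger_gap: 28.0
finger_force: 8.0
eef_pos: [458.3, -258.9, 23.5]
eef_pos: [458.4, -258.9, 23.6]
finger_gap: 31.5
finger_force: 0.0
eef_pos: [458.4, -258.9, 23.6]
finger_gap: 28.3
finger_force: 30.0
row [294.  236.8  -1.8] [-0.0018 -0.0015  0.2642] | pos [ 457.8 -258.5  134. ] yaw [-1.7991e+02 -1.0000e-01  1.0534e+02] F [ 0.2 -0.4 -0.9] gap 27.4 t 30.0
top top at [606.1 201.9  63.4] zmax 71.6 npx 128 rgb [ 56.  99. 155.] (array([607.6, 202.5]), array([ 8.7, 83.5]), np.float32(0.3))
top top at [606.8 171.7  85.3] zmax 93.4 npx 135 rgb [220. 119.  15.] (array([607.8, 171.7]), array([26.7, 27.6]), np.float32(-89.0))
top top at [607.9 130.5  87.6] zmax 95.1 npx 131 rgb [171. 102.  76.] (array([608.9, 129.9]), array([27. , 28.1]), np.float32(-87.5))
top top at [608.9   9.7  76.8] zmax 84.5 npx 75 rgb [44. 53. 69.] (array([609.9,   9.6]), array([14.1, 26.3]), np.float32(-88.9))
side top at [608.  149.1  87.1] zmax 90.7 npx 386 rgb [121.  92.  85.] (array([607.4, 159.1]), array([86.2, 95.2]), np.float32(-88.3))
side top at [609.5   8.3  78. ] zmax 81.6 npx 98 rgb [57. 58. 64.] (array([608.1,   7.9]), array([15. , 31.9]), np.float32(-89.1))
```

```bash
python3 nudge.py '[[37,30,0,0,0,0],[74,60,0,0,0,0.1],[111,90,0,0,0,0.2],[147,118,0,0,0,0.26],[184,148,0,0,0,0.265]]' >/dev/null;python3 nudge.py '[[0,0,0,0,0,0],[0,0,0,0,0,0]]' >/dev/null; python3 to.py 608.4 87.7 66 90.2
```

```text
row [129.   56.9  68.5] [-0.0015 -0.0001  0.0014] | pos [552.2 -41.6 134.6] yaw [-1.7991e+02 -1.0000e-02  9.0280e+01] F [ 0.7 -0.7  0.4] gap 28.0 t 30.8
```

```bash
python3 nudge.py '[[0,0,0,0,0,0],[0,0,0,0,0,0]]' >/dev/null; python3 to.py 608.4 87.7 66 90.2
```

```text
row [131.1  56.5  69.3] [-0.0004  0.     -0.0023] | pos [552.1 -43.5 135.3] yaw [-179.98    0.     90.07] F [-0.3  0.7 -0.8] gap 27.8 t 31.0
```

```bash
python3 nudge.py '[[44,19,0,0,0,0],[88,38,0,0,0,0],[131,56.5,0,0,0,-0.002],[131,56.5,0,0,0,-0.002],[131,56.5,0,0,0,-0.002]]' >/dev/null;python3 nudge.py '[[0,0,20,0,0,0],[0,0,45,0,0,0],[0,0,69,0,0,0],[0,0,69,0,0,0],[0,0,69,0,0,0]]' >/dev/null; python3 to.py 608.4 87.7 60 90.2
```

```text
row [ 0.1 -0.3  7.3] [ 0.0001  0.0001 -0.0004] | pos [608.7  87.6  67.3] yaw [179.99   0.    90.18] F [-0.1  0.6  0.7] gap 27.8 t 32.0
```

```bash
python3 nudge.py '[[0,-0.3,3,0,0,0],[0,-0.3,6,0,0,0],[0,-0.3,6,0,0,0]]' | grep -E "pos|wrist"; for i in 1 2 3 4 ; do python3 nudge.py '[[0,0,2,0,0,0],[0,0,4,0,0,0],[0,0,4,0,0,0]]' | grep -E "pos|wrist"; done
```

```text
eef_pos: [608.3, 88.8, 60.8]
wrist_force: [0.3, -0.4, -1.0]
eef_pos: [608.2, 88.8, 56.3]
wrist_force: [-0.1, -0.6, -0.7]
eef_pos: [608.2, 88.7, 52.2]
wrist_force: [0.2, -1.7, -0.7]
eef_pos: [608.2, 88.8, 48.2]
wrist_force: [0.9, -3.0, -2.2]
eef_pos: [608.2, 88.7, 44.2]
wrist_force: [0.8, -2.9, -2.8]
```

```bash
python3 nudge.py '[[-0.6,0,0,0,0,0],[-0.6,0,2,0,0,0],[-0.6,0,4,0,0,0],[-0.6,0,4,0,0,0]]' | grep -E "pos|wrist"; for i in 1 2 ; do python3 nudge.py '[[0,0,1,0,0,0],[0,0,1,0,0,0]]' | grep -E "pos|wrist"; done
```

```text
eef_pos: [608.1, 88.4, 40.1]
wrist_force: [0.7, 0.5, -1.6]
eef_pos: [608.3, 88.3, 39.6]
wrist_force: [0.8, 0.5, -0.9]
eef_pos: [608.4, 88.3, 39.6]
wrist_force: [-4.8, -0.8, 9.7]
```

```bash
python3 nudge.py '[[0,0,0.5,0,0,0],[0,0,0,0,0,0],[0,0,0,0,0,0],[0,0,0,0,0,0],[0,0,0,0,0,0]]' 60 >/dev/null; python3 nudge.py '[[0,0,-40,0,0,0],[0,0,-80,0,0,0],[0,-50,-105,0,0,0],[-40,-80,-105,0,0,0],[-80,-130,-105,0,0,0]]' | grep pos;  python3 nudge.py '[[0,0,0,0,0,0],[0,0,0,0,0,0],[0,0,0,0,0,0]]' >/dev/null; python3 -c "
from h import *; plugtops()
for n in('top','side'):
    p,d=manip.camera(n); c=p[140:260,170:410] if n=='top' else p[130:340,180:340]
    cv2.imwrite(f'pics/b_{n}.png',cv2.resize(c[:,:,::-1],None,fx=3,fy=3,interpolation=2)[:360])
a=cv2.imread('pics/b_top.png');b=cv2.imread('pics/b_side.png');cv2.imwrite('pics/b.png',np.hstack([a,b])[:,:1200][:, :]); cv2.imwrite('pics/b.png',cv2.resize(np.hstack([a,b]),(800,240)))
"| grep top;  python3 to.py 609 9.5 120 90.2
```

```text
eef_pos: [491.2, 18.1, 144.2]
top top at [607.5 202.2  64.4] zmax 73.4 npx 128 rgb [ 58. 102. 160.] (array([607.8, 202.5]), array([ 9.3, 84.3]), np.float32(1.0))
top top at [606.8 171.8  84.7] zmax 92.0 npx 134 rgb [222. 120.  17.] (array([608. , 172.4]), array([26.8, 27.9]), np.float32(-89.9))
top top at [608.4 130.1  87. ] zmax 95.5 npx 135 rgb [145.  88.  67.] (array([608.7, 129.8]), array([26.6, 28.4]), np.float32(-87.0))
top top at [607.6  88.3  86.8] zmax 93.7 npx 127 rgb [173. 177. 179.] (array([609.6,  88.1]), array([27.2, 28.1]), np.float32(0.7))
top top at [613.6   9.6  77. ] zmax 83.5 npx 22 rgb [46. 63. 92.] (array([615. ,   9.8]), array([ 4.6, 26.5]), np.float32(87.7))
side top at [608.1 127.2  88.1] zmax 93.4 npx 492 rgb [121. 105. 102.] (array([608.1, 138.3]), array([ 86.9, 136.5]), np.float32(-88.2))
side top at [609.7   9.1  78.1] zmax 81.5 npx 97 rgb [58. 58. 63.] (array([608.,   8.]), array([15.1, 31. ]), np.float32(-88.9))
row [-10.3 116.4  23.2] [-0.0004 -0.0001  0.0021] | pos [492.5  19.2 143.2] yaw [-179.98   -0.     90.32] F [-0.5 -0.2 -0. ] gap 60.2 t 35.8
```

View pics/b.png

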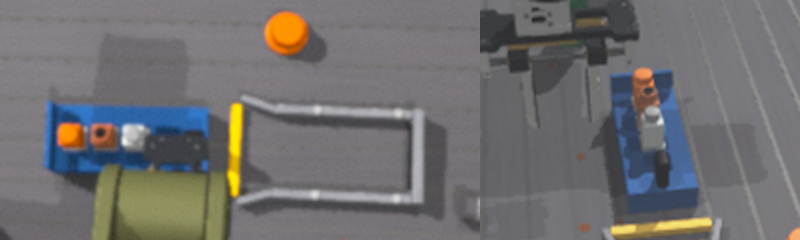

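Plugs fill sockets 1–3 (top crop ≈(70,135), (103,135), (133,135)). The gripper covers the lug in the top view; it stands in front of them in the side view. Now I'll grip the lug.

```bash
python3 nudge.py '[[-4,38,0,0,0,0],[-8,77,0,0,0,0],[-10.3,116.4,23,0,0,0],[-10.3,116.4,23,0,0,0],[-10.3,116.4,23,0,0,0]]' 50 >/dev/null;python3 nudge.py '[[0,0,25,0,0,0],[0,0,50,0,0,0],[0,0,73,0,0,0],[0,0,73,0,0,0],[0,0,73,0,0,0]]' |grep -E pos; for i in 1 2 3; do python3 nudge.py '[[0,0,0,0,0,0],[0,0,0,0,0,0],[0,0,0,0,0,0],[0,0,0,0,0,0]]' 8 50 | tail -2; done; python3 to.py 609 9.3 45 90.2
```

```text
eef_pos: [608.8, 9.1, 49.3]
finger_gap: 21.7
finger_force: 0.0
finger_gap: 16.1
finger_force: 50.0
finger_gap: 15.6
finger_force: 50.0
row [0.4 0.2 2.8] [0.0007 0.     0.0012] | pos [608.8   8.9  47.8] yaw [179.96   0.    90.27] F [ 0.8 -0.1  5.5] gap 15.6 t 38.0
```

```bash
python3 nudge.py '[[0.8,0,-3,0,-0.016,0],[1.7,0,-6.2,0,-0.032,0],[2.5,0,-9.3,0,-0.048,0],[3.4,0,-12.4,0,-0.064,0],[4.2,0,-15.6,0,-0.08,0]]' ; python3 nudge.py '[[0,0,0,0,0,0],[0,0,0,0,0,0],[0,0,0,0,0,0]]'|grep -E "pos|rot|wrist";  python3 -c "
from h import *; plugtops()
p,d=manip.camera('side'); cv2.imwrite('pics/c.png',cv2.resize(p[130:290,180:340,::-1],None,fx=3,fy=3,interpolation=2))
"| grep side
```

```text
clock: 38.5
eef_pos: [608.4, 13.3, 63.2]
eef_rot: [-3.141, 0.081, 1.576]
wrist_force: [1.7, -2.3, -2.6]
finger_gap: 15.5
finger_force: 50.0
eef_pos: [608.4, 13.3, 62.8]
eef_rot: [-3.141, 0.079, 1.575]
wrist_force: [0.7, -1.1, -3.3]
side top at [615.   87.1  87.6] zmax 92.3 npx 59 rgb [130. 136. 138.] (array([615.7,  87.8]), array([10.6, 26. ]), np.float32(81.8))
side top at [608.7  11.6 100.3] zmax 104.5 npx 374 rgb [ 75.  86. 103.] (array([605.5,   9.8]), array([32.4, 86.3]), np.float32(0.6))
```

View pics/c.png

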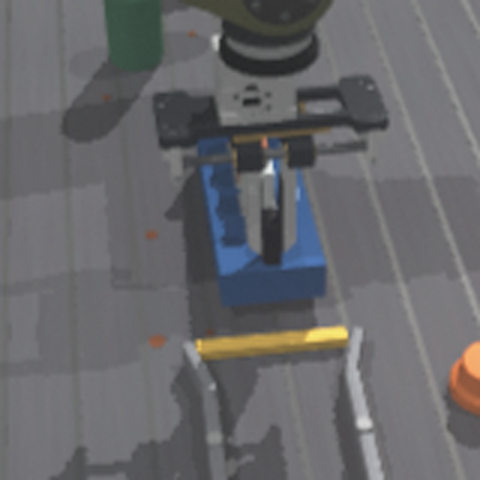

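The lead edge is raised (≈(275,275)) in front of the yellow bar and the tail is on the bench. Next I'll drag it level over the threshold, shifting laterally to the bay axis.

```bash
python3 nudge.py '[[-8,-1,0.6,0,0,0.004],[-16,-2,1.3,0,0,0.008],[-24,-3,1.9,0,0,0.012],[-32,-4,2.5,0,0,0.016],[-40,-5,3.2,0,0,0.02]]' |grep -E "pos|wrist"; python3 nudge.py '[[-8,-0.5,0.6,0,0,0],[-16,-1,1.3,0,0,0],[-24,-1.5,1.9,0,0,0.003],[-32,-2,2.5,0,0,0.003],[-38,-2.5,3,0,0,0.003]]' |grep -E "pos|wrist"; python3 nudge.py '[[0,0,0,0,0,0],[0,0,0,0,0,0],[0,0,0,0,0,0]]'|grep -E "pos|rot|wrist|gap"
```

```text
eef_pos: [603.4, -27.9, 63.0]
wrist_force: [1.0, 3.2, -4.6]
eef_pos: [600.6, -65.9, 63.1]
wrist_force: [0.4, 4.0, -4.5]
eef_pos: [600.8, -65.4, 63.4]
eef_rot: [3.139, 0.081, 1.553]
wrist_force: [-0.3, -3.6, -2.6]
finger_gap: 15.5
```

```bash
python3 nudge.py '[[0,0,1,0,0.005,0],[0,0,2,0,0.009,0],[0,0,2.4,0,0.01,0],[0,0,2.4,0,0.01,0]]'|grep -E "pos|rot|wrist|gap"; python3 nudge.py '[[0,0,0,0,0,0],[0,0,0,0,0,0],[0,0,0,0,0,0]]' 40|grep -E "pos|gap";  python3 nudge.py '[[0,0,-30,0,0,0],[0,0,-60,0,0,0],[0,0,-80,0,0.07,0],[0,0,-80,0,0.07,0],[0,0,-80,0,0.07,0]]' 50 > /dev/null; python3 to.py 605 170 140 89
```

```text
eef_pos: [600.9, -65.2, 61.8]
eef_rot: [3.139, 0.07, 1.553]
wrist_force: [-3.3, -2.7, 6.8]
finger_gap: 15.6
eef_pos: [600.7, -65.0, 60.7]
finger_gap: 36.6
row [230.    0.3  -0.3] [ 0.0015  0.0012 -0.0013] | pos [600.4 -60.  140. ] yaw [1.7991e+02 7.0000e-02 8.8920e+01] F [-0.2 -0.5 -0.8] gap 50.3 t 41.5
```

```bash
python3 nudge.py '[[45,0,0,0,0,0],[90,0,0,0,0,0],[140,0,0,0,0,0],[190,0,0,0,0,0],[230,0,0,0,0,0]]' >/dev/null;  python3 nudge.py '[[0,0,0,0,0,0],[0,0,0,0,0,0],[0,0,0,0,0,0]]' >/dev/null; python3 -c "
from h import *; plugtops()
p,d=manip.camera('side'); cv2.imwrite('pics/d.png',cv2.resize(p[130:340,180:340,::-1],None,fx=2.8,fy=2.8,interpolation=2))
"; python3 to.py 605 165 30 88.9
```

```text
top top at [603.1 128.7  63.3] zmax 70.8 npx 137 rgb [ 52.  89. 138.] (array([605.6, 128.8]), array([ 9.9, 88.8]), np.float32(-0.6))
top top at [600.4 -62.6  93. ] zmax 102.0 npx 275 rgb [ 49.  89. 138.] (array([602.4, -60.3]), array([43.7, 88.7]), np.float32(-0.9))
top top at [602.  100.2  87.5] zmax 95.3 npx 145 rgb [202. 102.  19.] (array([603.6,  99.2]), array([28.2, 29.5]), np.float32(-89.8))
top top at [602.4  58.3  93.2] zmax 100.7 npx 139 rgb [171. 103.  78.] (array([603.9,  56.6]), array([27.9, 29.8]), np.float32(88.2))
top top at [600.6  16.5  95. ] zmax 101.8 npx 138 rgb [182. 186. 187.] (array([602.3,  14.9]), array([27.5, 30.2]), np.float32(89.4))
side top at [601.8  37.3  95.2] zmax 99.8 npx 582 rgb [123. 109. 107.] (array([603.6,  65.1]), array([ 87. , 135.7]), np.float32(89.9))
side top at [600.5 -63.4  92.1] zmax 96.6 npx 184 rgb [57. 64. 79.] (array([608. , -67.9]), array([34.2, 43.3]), np.float32(-1.3))
row [ -4.1   0.  110.4] [ 0.0016  0.0003 -0.0006] | pos [604.9 169.1 140.4] yaw [1.7991e+02 2.0000e-02 8.8870e+01] F [0.1 0.6 0.4] gap 49.9 t 42.4
```

View pics/d.png

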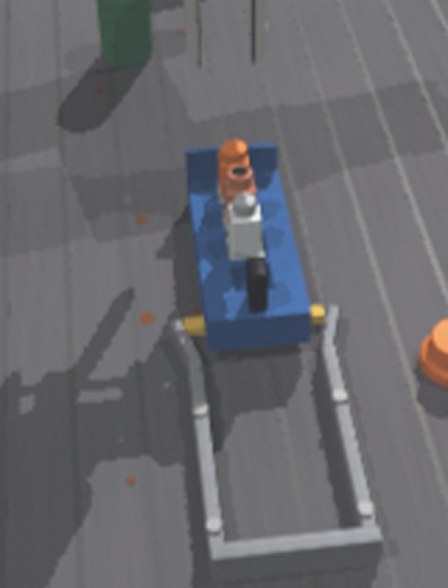

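The carrier rests on the yellow bar (≈(258,325)) inside the flare, its tail on the bench and all plugs seated. I'll drop in behind the push plate and push.

```bash
python3 nudge.py '[[0,0.5,40,0,0,0],[0,0.5,80,0,0,0],[0,0.5,110,0,0,0],[0,0.5,110,0,0,0]]' |grep pos; for i in 1 2 3 4; do python3 nudge.py '[[-5,0,0,0,0,0],[-10,0,0,0,0,0],[-15,0,0,0,0,0],[-20,0,0,0,0,0],[-25,0,0,0,0,0]]' |grep -E "pos|wrist"; done
```

```text
eef_pos: [603.4, 168.9, 26.5]
eef_pos: [605.3, 144.7, 31.3]
wrist_force: [-0.8, 0.1, -0.6]
eef_pos: [604.8, 121.1, 31.0]
wrist_force: [0.7, 9.2, 1.3]
eef_pos: [604.3, 96.2, 31.0]
wrist_force: [-0.1, 9.9, 3.4]
eef_pos: [604.3, 71.8, 31.7]
wrist_force: [-0.7, 14.1, 7.8]
```

```bash
python3 -c "
from h import *; plugtops()"; for i in 1 2; do python3 nudge.py '[[-5,0,0,0,0,0],[-10,0,0,0,0,0],[-15,0,0,0,0,0],[-20,0,0,0,0,0],[-25,0,0,0,0,0]]' |grep -E "pos|wrist"; done; python3 -c "
from h import *; plugtops()
p,d=manip.camera('side'); cv2.imwrite('pics/e.png',cv2.resize(p[130:340,180:340,::-1],None,fx=2.8,fy=2.8,interpolation=2))
"
```

```text
top top at [599.5 -95.8  99.4] zmax 105.0 npx 1129 rgb [ 65. 111. 166.] (array([601.9, -94.5]), array([ 90.5, 119.2]), np.float32(88.7))
top top at [599.2  21.6  88.4] zmax 95.7 npx 56 rgb [165.  84.  21.] (array([602. ,  18.6]), array([10.9, 27.5]), np.float32(-9.3))
top top at [601.2 -10.9  96.8] zmax 103.4 npx 148 rgb [132.  82.  64.] (array([603., -15.]), array([27.6, 33.5]), np.float32(87.9))
side top at [601.8 -57.9 100.9] zmax 104.9 npx 1839 rgb [ 91. 100. 122.] (array([601., -39.]), array([ 89.9, 236.7]), np.float32(88.7))
eef_pos: [604.9, 48.3, 33.3]
wrist_force: [-1.4, 27.8, 22.1]
eef_pos: [602.7, 20.4, 30.5]
wrist_force: [0.9, 4.7, -1.6]
top top at [595.3 -37.3  98.2] zmax 103.4 npx 39 rgb [112.  84.  80.] (array([605.7, -40.8]), array([10. , 45.6]), np.float32(-11.7))
top top at [600.9 -70.7  98. ] zmax 104.3 npx 139 rgb [135.  84.  64.] (array([605.6, -66.1]), array([30.5, 34. ]), np.float32(1.2))
top top at [ 599.6 -111.3   94.8] zmax 102.5 npx 140 rgb [185. 187. 186.] (array([ 600.9, -109.3]), array([27.1, 28.2]), np.float32(-89.3))
top top at [ 599.6 -188.6   78. ] zmax 85.5 npx 86 rgb [42. 49. 62.] (array([ 600.3, -187.2]), array([16. , 28.4]), np.float32(-86.0))
side top at [601.2 -43.9  99.7] zmax 104.5 npx 1037 rgb [109.  99. 102.] (array([611.8, -51.5]), array([ 91.8, 145.8]), np.float32(-77.6))
side top at [ 599.3 -189.8   79.3] zmax 83.9 npx 131 rgb [55. 57. 63.] (array([ 598.7, -193.5]), array([16.4, 25.7]), np.float32(88.4))
```

View pics/e.png

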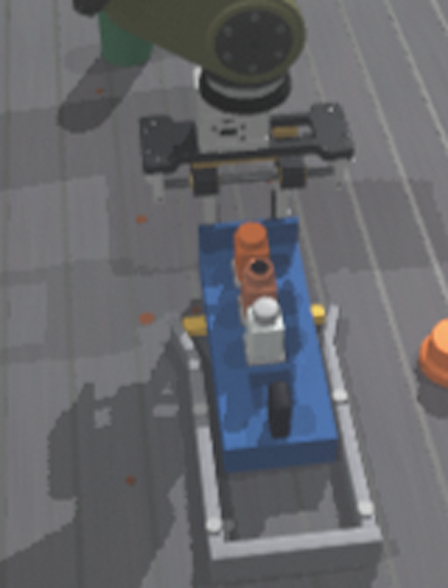

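The lead has tipped into the bay (≈(275,460)), the lug is at y≈−189 and the plugs are still in. About 80 mm remains, so I'll go slower.

```bash
for i in 1 2 3 4 5; do python3 nudge.py '[[-3,0,0,0,0,0],[-6,0,0,0,0,0],[-9,0,0,0,0,0],[-12,0,0,0,0,0],[-15,0,0,0,0,0]]' |grep -E "pos|wrist"; done; python3 -c "
from h import *; plugtops()"
```

```text
eef_pos: [602.3, 5.1, 30.4]
wrist_force: [0.1, 3.5, -2.9]
eef_pos: [602.2, -10.0, 30.6]
wrist_force: [0.5, 4.0, -2.9]
eef_pos: [601.9, -25.0, 30.6]
wrist_force: [-0.0, 3.3, -3.7]
eef_pos: [601.6, -39.9, 30.6]
wrist_force: [-0.1, 4.3, -3.2]
eef_pos: [601.4, -54.9, 30.7]
wrist_force: [-1.0, 5.2, -2.3]
top top at [ 599.6 -140.3   87.7] zmax 95.1 npx 107 rgb [132.  79.  57.] (array([ 601. , -140.5]), array([26.3, 27.9]), np.float32(-5.2))
top top at [ 599.  -181.4   86.8] zmax 95.2 npx 132 rgb [178. 179. 179.] (array([ 600.2, -180.8]), array([26.6, 28.4]), np.float32(-2.8))
top top at [ 597.5 -261.    76.8] zmax 84.3 npx 83 rgb [45. 51. 62.] (array([ 599.4, -259.8]), array([16.4, 27.4]), np.float32(89.0))
side top at [605.6 -59.8 100.7] zmax 104.5 npx 934 rgb [120. 105. 103.] (array([ 612. , -120.5]), array([ 87.4, 150.4]), np.float32(-77.3))
side top at [ 598.  -261.1   78.3] zmax 81.5 npx 155 rgb [57. 60. 67.] (array([ 597.3, -263.7]), array([16. , 28.6]), np.float32(88.4))
```

Now flat. About 7 mm is left, so I'll creep until the stop pushes back.

```bash
for i in 1 2 3 4 5; do python3 nudge.py '[[-1,0,0,0,0,0],[-2,0,0,0,0,0],[-2,0,0,0,0,0]]' |grep -E "pos|wrist"; done
```

```text
eef_pos: [601.4, -56.6, 30.7]
wrist_force: [-0.3, 3.9, -0.4]
eef_pos: [601.4, -58.5, 30.7]
wrist_force: [-0.6, 5.3, -1.0]
eef_pos: [601.4, -60.5, 30.7]
wrist_force: [0.7, 5.0, -0.8]
eef_pos: [601.4, -61.9, 30.7]
wrist_force: [0.7, 9.8, -0.3]
eef_pos: [601.4, -61.9, 30.8]
wrist_force: [0.3, 23.3, 0.6]
```

```bash
python3 nudge.py '[[5,0,0,0,0,0],[20,0,0,0,0,0],[40,0,0,0,0,0],[40,0,-50,0,0,0],[40,0,-100,0,0,0]]' |grep -E "pos|wrist"; python3 nudge.py '[[40,-20,-20,0,0,0],[80,-50,-20,0,0,0],[110,-90,-20,0,0,0],[110,-130,-20,0,0,0],[110,-130,-20,0,0,0]]' |grep -E "pos|wrist"; python3 nudge.py '[[0,0,0,0,0,0],[0,0,0,0,0,0]]' >/dev/null; python3 -c "
from h import *; plugtops()
P=[]
for n in('top','side'):
    p,d=manip.camera(n); c=p[160:260,270:410] if n=='top' else p[210:350,200:360]
    P.append(cv2.resize(c[:,:,::-1],(400,int(400*c.shape[0]/c.shape[1])),interpolation=2)[:285])
cv2.imwrite('pics/f.png',np.hstack([P[0],P[1][:285]]))
"
```

```text
eef_pos: [601.0, -23.8, 131.0]
wrist_force: [0.5, -1.0, -0.2]
eef_pos: [470.1, 88.7, 150.3]
wrist_force: [0.6, 0.2, -0.4]
top top at [602.5 -75.1  63.5] zmax 71.7 npx 111 rgb [ 56. 107. 172.] (array([602.9, -74.7]), array([ 8.1, 89.5]), np.float32(-1.1))
top top at [ 600.2 -104.8   85.6] zmax 93.4 npx 133 rgb [229. 125.  21.] (array([ 601. , -104.6]), array([28.1, 28.3]), np.float32(-1.5))
top top at [ 599.5 -147.    87.5] zmax 94.9 npx 130 rgb [179. 108.  79.] (array([ 601.1, -146.8]), array([27.6, 27.9]), np.float32(-1.8))
top top at [ 598.7 -188.2   88.1] zmax 95.5 npx 131 rgb [204. 206. 205.] (array([ 600.2, -188.4]), array([27.6, 28.3]), np.float32(-0.3))
top top at [ 597.1 -267.5   77.8] zmax 86.0 npx 83 rgb [46. 52. 63.] (array([ 598.5, -267.7]), array([14.9, 28.5]), np.float32(87.8))
side top at [ 599.3 -146.8   88. ] zmax 92.9 npx 786 rgb [136. 116. 112.] (array([ 588.3, -134.6]), array([ 88.2, 138.1]), np.float32(78.1))
side top at [ 597.6 -267.5   78. ] zmax 81.7 npx 155 rgb [57. 58. 65.] (array([ 597.1, -269.3]), array([15.9, 28.8]), np.float32(86.7))
```

View pics/f.png

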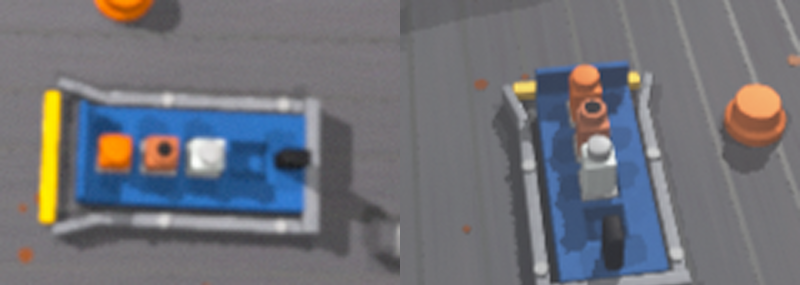

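The carrier lies flat against the back stop (top crop ≈(305,160)). Three plugs are seated at (115,150), (160,152) and (207,155), and the bystanders haven't moved. I'll hand it in.

```bash
python3 -c "
from cell import manip; print(manip.sign_off())"
```

```text
the job is handed in; nothing more can be done
None
```

Job handed in, verdict not shown: the orange, copper and steel plugs (no brass plug was present) are seated in sockets 1–3, the carrier lies flat against the bay's back stop, and the gripper is open and clear.

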